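Seat the microplate and start the shaker with its sunken key

TASK

Push the microplate along its channel on the shaker until it sits fully home against the end stop, sliding it without lifting it. Then reach a closed fingertip down into the round well, press the sunken start key all the way down, keep it down for about a second, and let it come back up. Leave the key in the square well alone, do not shift the bottle, vial, marker pen or tube rack, and finish with the plate still home.

Things in the scene. Friction and masses are not known exactly. Their poses are not given: they have to be found in the camera images.
- shaker: Low white shaker fixed to the bench, 200 mm (x) by 270 mm (y); origin at the centre of its underside, z up. On its far half a grey deck (top 55 mm up) has two rails along y, 8 mm high, inner faces at x = 0 and 90 mm: the plate's channel. It is open at the -y end and closed at the +y end by the stop. The near half (-x) carries two key blocks.
- stop_face (a point): Middle of the end stop's inner face at deck level, in the shaker at x = 45, y = 125, z = 55 mm; axes as the shaker's. The stop is a dark steel bar across the channel, 100 mm wide, 20 mm high.
- plate: Loose white 96-well microplate, 85 (x) by 127 (y, along the channel) by 14 mm high, 60 to 130 g; origin at the centre of its underside. It lies on the deck in the channel, 2.5 mm play each side, 30 to 60 mm short of the stop. Home: its +y edge touches the stop, its origin at y = 61.5 mm in the shaker's frame. It slides easily (under 2 N).
- round_rim (a point): Centre of the mouth of the ROUND well, level with its rim (78 mm above the bench), z up. The well is 46 mm in diameter, 34 mm deep, in a grey block of 76 by 76 mm on the shaker's near half. The round and square blocks may stand either way round along the shaker's y, 110 mm apart.
- round_key_top (a point): Centre of the top of the start key, a plain white round cap of 28 mm diameter at the bottom of the round well; at rest its top is 18 mm below the rim.
- round_key (a joint): How far the start key is pressed, m: 0 up, 0.006 fully down. It springs back; it begins to move at about 2 N and is fully down at about 5.5 N.
- square_rim (a point): Centre of the mouth of the SQUARE well, 46 by 46 mm, 34 mm deep, rim 78 mm above the bench, in an equal grey block beside the other. Leave alone.
- square_key (a joint): How far the other key (white square cap of 26 mm, 18 mm below its rim) is pressed, m: 0 up, 0.006 down. Must not be pressed.
- bottle: Bystander: amber bottle, 56 mm diameter, 110 mm high, standing behind the shaker; origin at the centre of its underside.
- vial: Bystander: small clear vial with a yellow cap, 28 mm diameter, 48 mm high, standing beyond the shaker's +y end; origin at the centre of its underside.
- marker: Bystander: white marker pen with a black cap, 130 mm long, 16 mm thick, lying off the shaker's -y end; origin at the centre of its underside.
- rack: Bystander: yellow tube rack with holes, 70 by 130 by 40 mm, off the shaker's -y end beyond the marker; origin at the centre of its underside.
Mind the look-alikes: they are no part of the job. There is more than one size of the plate; the job needs the middle-sized.

How it is judged:
By the outcome, as a careful person would: the job done as asked, in the order asked, and still so for the second after the job is handed in, with the robot touching nothing.
It also fails if it takes over 48 s, if anything falls off the work surface, if the arm or the gripper's body presses on something with over 40 N, if the wrist force passes 120 N, or if a joint passes its speed limit or range.

ROBOT

A 6-joint arm with a two-finger parallel gripper is mounted at the origin on the work surface. World frame = base frame: x ahead of the robot, y to its left, z up, the work surface at z = 0. Lengths are in m, angles in rad, forces in N, time in s.
With the tool pointing down it reaches from about 0.35 to 0.85 m from the base axis. Payload 8.1 kg.
Tool frame: the origin (TCP) lies at the very end of the fingers, on their centre line; the grasp point (between the pads) lies 19 mm behind it; z points along the fingers, y is the direction in which the jaws open and shut (so a half turn about z gives the same grasp; the last joint's range is limited). The gripper opens to 85 mm and grips with 20 to 120 N. Pads are 22 mm wide; open, the fingers measure 114 mm over their backs; the gripper's body (76 mm by 85 mm) begins 54 mm behind the grasp point. The pads swing forward as they close: fully open they stand 13 mm farther back than shut.
Start: joints at [1.2, 0.13, 1.488, -0, 1.523, -0.085], TCP at [0.169, 0.576, 0.231] pointing down, gripper open.
Joint ranges: [-2.96, 2.96], [-0.89, 2.26], [0.02, 2.5], [-1.34, 4.48], [0, 2.73], [-2.66, 2.66]. Speed limits (rad/s): [2.39, 2.39, 2.79, 3.14, 3.14, 3.14].

INTERFACE

Orientations are given as a unit quaternion [w, x, y, z].
In Python, from bench import bot, viewer, ticket gives the robot as it stands.
- The arm moves only by the tool play_rows, never from a script. Its argument "moves" is a list of rows, each a list of 3 entries, a list of its own where there are three numbers: the finger opening in m, from 0 to 0.0854, then the shift along the tool's x, y, z in m, then the turn about the tool's z in degrees. A call has 1 to 12 rows; each row shifts and turns the commanded pose from where the row before left it, along the tool's axes as they then stand; what a row does not reach is not made up. A row lasts 1/10 s, in which the tool goes at most 50 mm and 8.59 degrees, less where a joint would pass 70% of its speed; a pose out of reach is approached as far as the arm can. A call is refused whole if a number of a shift passes 0.05 or a number of a turn 8.59, either way. A call with a gripper value outside its range is refused whole. The fingers move at their own pace and stop on an object; "grip_force" is the grip in N (left out, the last holds). Time passes only in rows, so rows that do not move let the fingers close. It gives the time, the measured TCP pose, the force and the opening at its end, in the units of the state.
- bot.sense(): the state, without advancing time (a new reading comes with each control period).
- viewer.snapshot(name): name is "scene" or "top" or "wrist"; returns the picture (420x560x3 uint8, red, green, blue); there is no depth.
- viewer.calibration(name): a dict with "camera_matrix" (3x3 intrinsics, pixels), "world_from_camera" (4x4, takes a point from camera to world coordinates); the wrist camera has in their place "mount" (4x4, takes a point from camera to tool coordinates, whose origin is the TCP and whose axes are the flange's). Camera axes: x right, y up, looking along -z (the intrinsics and any distortion apply to the point x, -y, -z); pixel columns grow to the right and rows downward; lengths in m; the calibration is good to about 2 mm. A picture is of the moment at which its call begins: read the wrist's pose just before it. calibration takes no time and is no camera call.
- ticket.finish_job(): hands the job in, once; it reports no verdict.
Trained networks look in the newest picture that a camera, given by its name, has taken for a name from the list of things; names that differ only in an ending like _2 or _b are one class to them, and where a whole thing is asked for, a point or a joint stands for the part that bears it (a point fixed in the world has none). Each returns a list of dicts, best first, with "confidence" (0 to 1); they miss things now and then, are a little off and sometimes report something else, mostly with a low value. They report only what shows in the picture. A call takes as long as a camera call. They do not tell look-alikes from the thing itself.
- viewer.boxes_of(target, camera): "centre" ([column, row] in pixels, amid what is visible of it).
- viewer.cut_out(target, camera): "pixels" (420x560 bool, what is visible of it) and "centre" ([column, row] in pixels, amid what is visible of it).
The state is a dict: "time_s": time; "joint_positions": joint angles; "joint_velocities": joint speeds; "tau": joint torques, N m; "tcp_pos": TCP position; "tcp_rot": TCP orientation; "force": force on the tool from outside, world axes, zero at the start; "wrist_torque": the same for the moment, N m; "finger_gap": opening from 0.0 (shut) to 1.0 (fully open).
Only numpy, scipy, OpenCV 4.12 (cv2) and the standard library are available. Lean on these libraries where they do the work, as an engineer would, in place of code of your own. Each camera call takes 0.05 s, during which the arm holds its last target.

## Working session

There is one attempt and no reset: what is moved stays moved. The work goes in short steps, Python scripts to look and compute and a tool call to move; the robot and the scene stay as the last step left them, time stands still between calls to the robot, and variables do not carry over. Pictures are saved under pics/ and viewed, and the job is handed in when it is done.

Besides the shell and the picture viewer there is one more tool, called after ">>>" as a command line: name --argument value ..., lists and objects as JSON in quotes. play_rows: Moves the arm, as the interface text tells. Its arguments: {"type":"object","properties":{"moves":{"type":"array"},"grip_force":{"type":"number"}},"required":["moves"]}

```bash
mkdir -p pics; ls; cat > h.py <<'E'
import numpy as np, cv2
from bench import bot, viewer, ticket
def save(im,n): cv2.imwrite('pics/%s.png'%n, im[:,:,::-1])
def ray(cam,uv):
    c=viewer.calibration(cam);K=np.array(c['camera_matrix']);T=np.array(c['world_from_camera'])
    d=np.linalg.inv(K)@[uv[0],uv[1],1]; d=np.array([d[0],-d[1],-d[2]])
    return T[:3,3],T[:3,:3]@d
def atz(cam,uv,z):
    o,d=ray(cam,uv);return o+d*(z-o[2])/d[2]
def proj(cam,p):
    c=viewer.calibration(cam);K=np.array(c['camera_matrix']);T=np.array(c['world_from_camera'])
    q=np.linalg.inv(T)@np.append(p,1); q=K@[q[0],-q[1],-q[2]]; return q[:2]/q[2]
E
python3 - <<'E'
from h import *
s=bot.sense();print(s)
for c in ['scene','top']:
    save(viewer.snapshot(c),c+'0'); print(c,viewer.calibration(c))
    for t in ['shaker','plate','round_rim','round_key','square_rim','square_key','bottle','vial','marker','rack','stop_face']:
        try:print(t,[(np.round(b['centre']),round(b['confidence'],2)) for b in viewer.boxes_of(t,c)])
        except Exception as e: print(t,e)
print(bot.sense()['time_s'])
E
```

```text
pics
{'time_s': 0.0, 'joint_positions': array([ 1.19961930e+00,  1.31153048e-01,  1.48930782e+00, -2.91691550e-05,
        1.52303586e+00, -8.54176923e-02]), 'joint_velocities': array([-3.37511571e-05,  1.46032133e-03,  1.46993462e-03,  8.24622253e-04,
       -1.25465790e-03,  1.83223156e-03]), 'tau': array([ 1.97143869e-03, -5.69393027e+01, -5.00563002e+01,  1.06788079e-04,
        1.45804236e-02,  2.41421492e-05]), 'tcp_pos': array([0.16892116, 0.57513086, 0.23023364]), 'tcp_rot': array([-2.01274422e-04,  1.42393256e-01,  9.89809706e-01, -9.30628446e-04]), 'force': array([-0.44529926, -0.63235256,  0.33344266]), 'wrist_torque': array([0.00667787, 0.00551153, 0.01868814]), 'finger_gap': 0.9959006532506344}
scene {'camera_matrix': array([[414.73110434,   0.        , 275.09152288],
       [  0.        , 414.73110434, 204.23698376],
       [  0.        ,   0.        ,   1.        ]]), 'world_from_camera': array([[-0.87213895, -0.31423646,  0.37500547,  0.98402433],
       [ 0.48877689, -0.59359109,  0.63933306,  0.65082213],
       [ 0.02169815,  0.74088127,  0.67128543,  0.78288164],

[... 834 characters left out ...]
.99931199e-01, -1.17012883e-02, -8.23304500e-04,
        -2.59736181e-02],
       [-1.86359836e-03,  8.91736891e-02,  9.96014347e-01,
         8.98657979e-01],
       [ 0.00000000e+00,  0.00000000e+00,  0.00000000e+00,
         1.00000000e+00]])}
shaker [(array([283., 222.]), 0.9)]
plate [(array([128., 185.]), 0.9), (array([252., 212.]), 0.81), (array([287., 126.]), 0.78), (array([193., 231.]), 0.23)]
round_rim [(array([303., 237.]), 0.69)]
round_key []
square_rim [(array([259., 258.]), 0.84)]
square_key [(array([253., 212.]), 0.51)]
bottle [(array([232., 172.]), 0.64)]
vial []
marker [(array([364., 178.]), 0.67)]
rack [(array([408., 146.]), 0.56)]
stop_face [(array([284., 223.]), 0.94)]
1.2
```

View pics/scene0.png

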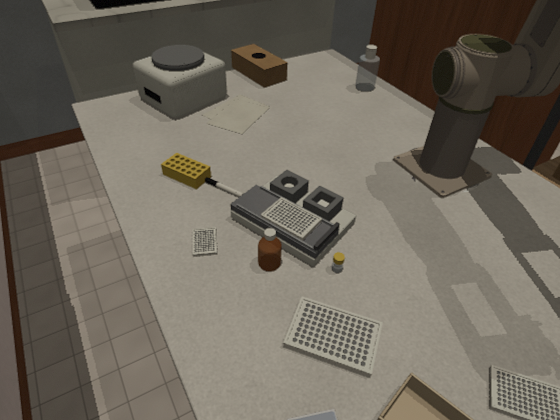

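View pics/top0.png

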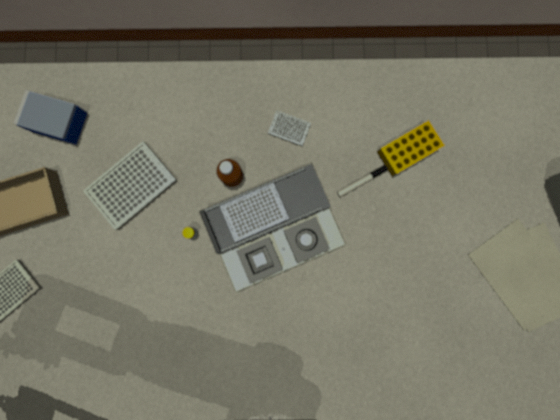

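```bash
python3 -c "
import cv2
a=cv2.imread('pics/top0.png');cv2.imwrite('pics/top0c.png',cv2.resize(a[90:300,190:390],None,fx=2.85,fy=2.85,interpolation=cv2.INTER_CUBIC))
a=cv2.imread('pics/scene0.png');cv2.imwrite('pics/scene0c.png',cv2.resize(a[150:310,180:390],None,fx=3.7,fy=3.7,interpolation=cv2.INTER_CUBIC))"
```

```text
(no output)
```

View pics/top0c.png

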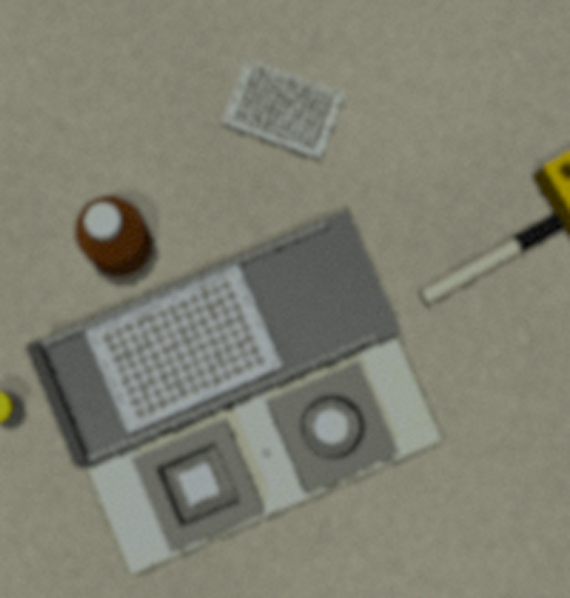

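View pics/scene0c.png

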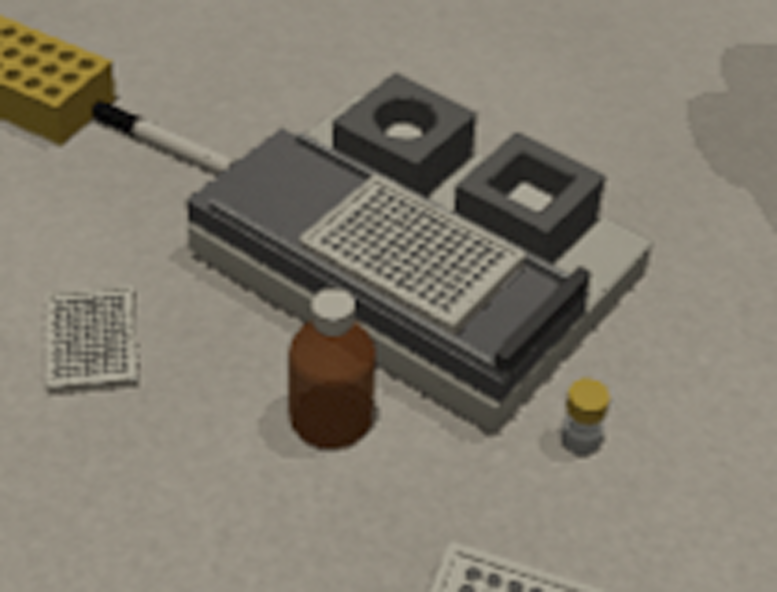

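The top view shows the target plate (on the shaker) at about (254,212). The stop is the dark bar at the left end, around (212,230). The round well is at (306,240) and the square well at (260,260). The larger and smaller look-alike plates lie on the bench, off the shaker.

```bash
python3 - <<'E'
from h import *
f=lambda p:(np.array(p)/2.85+[190,90])
R=atz('top',f((332,427)),.078)[:2];S=atz('top',f((199,486)),.078)[:2]
print('round',R,'sq',S,np.linalg.norm(S-R),'yawdir',np.degrees(np.arctan2(*(S-R)[::-1])))
g=lambda p:(np.array(p)/3.7+[180,150])
R2=atz('scene',g((405,119)),.078)[:2];S2=atz('scene',g((530,182)),.078)[:2]
print('scene round',R2,'sq',S2,np.linalg.norm(S2-R2),np.degrees(np.arctan2(*(S2-R2)[::-1])))
P=np.array([atz('top',f(p),.069)[:2] for p in [(85,330),(238,265),(282,370),(135,432)]])
print(P,P.mean(0),[np.linalg.norm(P[i]-P[i-1]) for i in range(4)])
P2=np.array([atz('scene',g(p),.069)[:2] for p in [(302,240),(378,178),(525,250),(455,328)]])
print(P2,P2.mean(0),[np.linalg.norm(P2[i]-P2[i-1]) for i in range(4)])
for Q in(P-P[0],):
  d=P[0]-P[1];print(np.degrees(np.arctan2(d[1],d[0])));d=P[3]-P[2];print(np.degrees(np.arctan2(d[1],d[0])))
for nm,Rr,Pp in(('t',R,P),('s',R2,P2)):
  pass
E
```

```text
round [ 0.50994568 -0.08483771] sq [0.46720774 0.01525397] 0.1088341764685667 yawdir 113.12189899101833
scene round [ 0.51274842 -0.0796322 ] sq [0.47109338 0.02066464] 0.10860294120250515 112.55396776614444
[[ 0.5860548   0.10202739]
 [ 0.63485206 -0.01549859]
 [ 0.55367788 -0.04817804]
 [ 0.50792315  0.06394405]] [0.57062697 0.0255737 ] [np.float64(0.08691890236261922), np.float64(0.12725379219605018), np.float64(0.08750539905081758), np.float64(0.12109854658410016)]
[[ 0.63417195 -0.01039014]
 [ 0.55727675 -0.04121504]
 [ 0.50650116  0.06840367]
 [ 0.58616778  0.10687297]] [0.57102941 0.03091787] [np.float64(0.12670847188323414), np.float64(0.08284349994128129), np.float64(0.12080738011412336), np.float64(0.08846839546905336)]
112.54842067211106
112.19936260501642
```

>>> play_rows --moves '[[0.0, [0, 0, 0], -7.8], [0.0, [0, 0, 0], -7.8], [0.0, [0, 0, 0], -7.8], [0.0, [0, 0, 0], -7.8], [0.0, [0, 0, 0], -7.8]]' --grip_force 40

```text
time_s: 1.7
tcp_pos: [0.1691, 0.5757, 0.2313]
tcp_rot: [0.0, -0.199, 0.98, 0.0]
force: [0.0, -0.2, -0.1]
finger_gap: 0.144
```

>>> play_rows --moves '[[0.0, [-0.01, -0.047, 0], 0], [0.0, [-0.01, -0.047, 0], 0], [0.0, [-0.01, -0.047, 0], 0], [0.0, [-0.01, -0.047, 0], 0], [0.0, [-0.01, -0.047, 0], 0], [0.0, [-0.01, -0.047, 0], 0], [0.0, [-0.01, -0.047, 0], 0], [0.0, [-0.01, -0.047, 0], 0], [0.0, [-0.01, -0.047, 0], 0], [0.0, [-0.01, -0.047, 0], 0], [0.0, [-0.01, -0.047, 0], 0]]'

```text
time_s: 2.8
tcp_pos: [0.4705, 0.139, 0.2317]
tcp_rot: [0.0, -0.196, 0.981, 0.0]
force: [0.4, 1.4, -0.6]
finger_gap: -0.001
```

>>> play_rows --moves '[[0.0, [-0.01, -0.047, 0], 0], [0.0, [-0.01, -0.047, 0], 0], [0.0, [-0.01, -0.047, 0], 0], [0.0, [-0.01, -0.047, 0], 0], [0.0, [0, 0, 0], 0], [0.0, [0, 0, 0], 0], [0.0, [0, 0, 0], 0]]'

```text
time_s: 3.5
tcp_pos: [0.5785, -0.0167, 0.2312]
tcp_rot: [-0.0, -0.196, 0.981, 0.0]
force: [-0.1, 0.4, 0.1]
finger_gap: 0.001
```

```bash
cat >> h.py <<'E'
from scipy.spatial.transform import Rotation as Ro
def wT(s):
    q=s['tcp_rot'];T=np.eye(4);T[:3,:3]=Ro.from_quat([q[1],q[2],q[3],q[0]]).as_matrix();T[:3,3]=s['tcp_pos']
    return T@np.array(viewer.calibration('wrist')['mount'])
def watz(T,uv,z):
    K=np.array(viewer.calibration('wrist')['camera_matrix']);d=np.linalg.inv(K)@[uv[0],uv[1],1]; d=T[:3,:3]@[d[0],-d[1],-d[2]];o=T[:3,3]
    return o+d*(z-o[2])/d[2]
def wproj(T,p):
    K=np.array(viewer.calibration('wrist')['camera_matrix']);q=np.linalg.inv(T)@np.append(p,1); q=K@[q[0],-q[1],-q[2]]; return q[:2]/q[2]
E
python3 - <<'E'
from h import *
s=bot.sense();print(s['time_s'],s['tcp_pos'],s['tcp_rot'],s['force'],s['finger_gap'])
R=Ro.from_quat(np.r_[s['tcp_rot'][1:],s['tcp_rot'][0]]).as_matrix();print(R)
T=wT(s);np.save('T1.npy',T);im=viewer.snapshot('wrist');save(im,'w1');save(viewer.snapshot('top'),'top1')
print(viewer.calibration('wrist'))
for t in ['round_rim','round_key','square_rim','plate']:
    print(t,[(np.round(b['centre']),round(b['confidence'],2)) for b in viewer.boxes_of(t,'wrist')])
E
```

```text
3.5 [ 0.57845054 -0.01671378  0.23124086] [-1.37788963e-04 -1.96327376e-01  9.80538365e-01  2.37974411e-04] [-0.13404662  0.43680924  0.11743042] 0.0007296456688643814
[[-9.22911085e-01 -3.85012982e-01 -3.63656512e-04]
 [-3.85013114e-01  9.22911010e-01  4.12582590e-04]
 [ 1.76772946e-04  5.20789572e-04 -9.99999849e-01]]
{'camera_matrix': array([[341.79426769,   0.        , 278.62425226],
       [  0.        , 341.79426769, 216.70622306],
       [  0.        ,   0.        ,   1.        ]]), 'mount': array([[-5.68108932e-04,  9.62739874e-01,  2.70428572e-01,
         6.90577682e-02],
       [ 9.99999521e-01,  7.62548382e-04, -6.13940574e-04,
         1.35562855e-03],
       [-7.97279941e-04,  2.70428094e-01, -9.62739846e-01,
        -1.43672978e-01],
       [ 0.00000000e+00,  0.00000000e+00,  0.00000000e+00,
         1.00000000e+00]])}
round_rim []
round_key [(array([240.,  96.]), 0.88)]
square_rim [(array([364.,  92.]), 0.65)]
plate [(array([174., 304.]), 0.88), (array([328., 204.]), 0.85), (array([517., 329.]), 0.77), (array([265., 163.]), 0.74)]
```

View pics/w1.png

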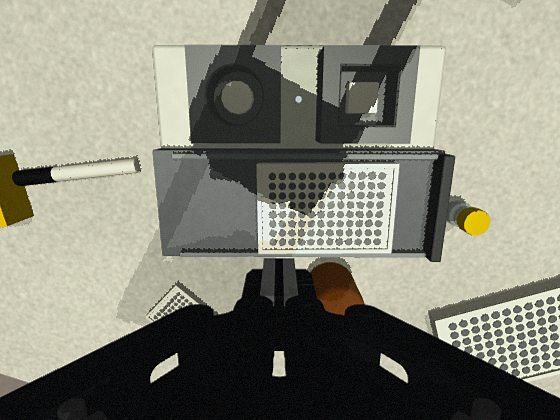

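View pics/top1.png

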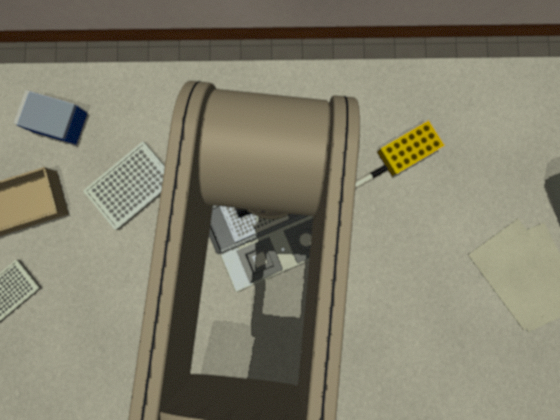

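The wrist view is nearly square to the shaker. The round well is at about (235,94) and the square well at (368,95). The plate spans columns 257–394, and the stop bar is at 430–445.

```bash
python3 - <<'E'
from h import *
T=np.load('T1.npy')
a=cv2.imread('pics/w1.png')
cv2.imwrite('pics/w1c.png',cv2.resize(a[40:270,150:460],None,fx=2.55,fy=2.55,interpolation=cv2.INTER_CUBIC))
U=np.array([[.9229,.385],[-.385,.9229]])
R=watz(T,(235,94),.078)
for n,uv,z in(('round',(235,94),.078),('keytop',(237,96),.060),('sq',(368,95),.078),('p1',(258,163),.069),('p2',(257,252),.069),('p3',(392,163),.069),('p4',(394,249),.069),('stop top',(433,205),.075)):
  w=watz(T,uv,z);print(n,w[:2].round(4),'sh rel round',(U@(w-R)[:2]).round(4))
E
```

```text
round [ 0.5083 -0.0829] sh rel round [0. 0.]
keytop [ 0.5089 -0.0832] sh rel round [ 0.0004 -0.0005]
sq [0.4671 0.0181] sh rel round [0.0008 0.1091]
p1 [ 0.5546 -0.0448] sh rel round [0.0573 0.0174]
p2 [ 0.6337 -0.0143] sh rel round [0.1421 0.015 ]
p3 [0.5087 0.0654] sh rel round [0.0574 0.1367]
p4 [0.5806 0.1054] sh rel round [0.1392 0.1459]
stop top [0.5281 0.1151] sh rel round [0.0945 0.1751]
```

View pics/w1c.png

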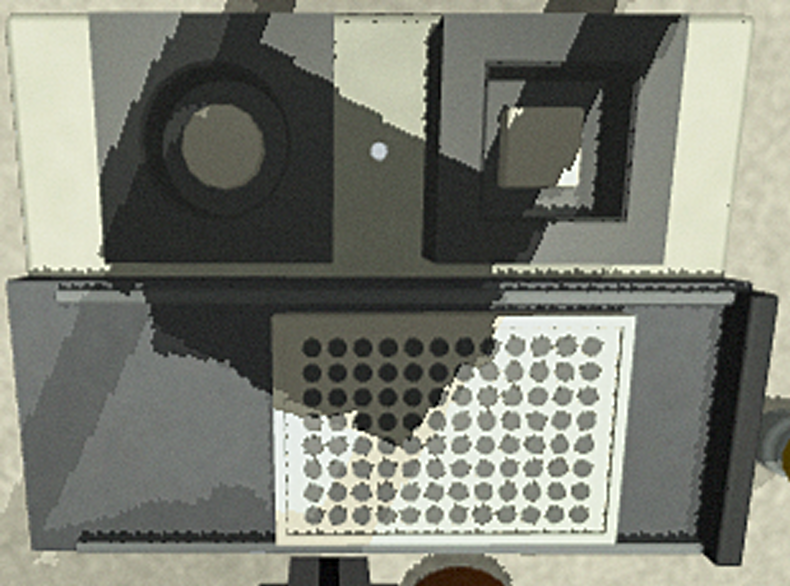

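>>> play_rows --moves '[[0.0, [-0.004, -0.03, 0], 0], [0.0, [-0.004, -0.029, 0], 0], [0.0, [0, 0, 0.04], 0], [0.0, [0, 0, 0.04], 0], [0.0, [0, 0, 0.04], 0], [0.0, [0, 0, 0.03], 0], [0.0, [0, 0, 0.01], 0], [0.0, [0, 0, 0.01], 0], [0.0, [0, 0, 0], 0], [0.0, [0, 0, 0], 0]]'

```text
time_s: 4.8
tcp_pos: [0.6102, -0.0689, 0.0632]
tcp_rot: [0.001, -0.196, 0.981, -0.001]
force: [-0.1, 0.6, 0.2]
finger_gap: -0.0
```

```bash
python3 - <<'E'
from h import *
s=bot.sense();T=wT(s);np.save('T2.npy',T);print(s['time_s'],s['tcp_pos'],s['force']);save(viewer.snapshot('wrist'),'w2');im=viewer.snapshot('scene')
cv2.imwrite('pics/s2.png',cv2.resize(im[130:320,150:400,::-1],None,fx=3,fy=3))
E
```

```text
4.8 [ 0.61016635 -0.06888599  0.06318458] [-0.07050565  0.61053823  0.19725251]
```

View pics/w2.png

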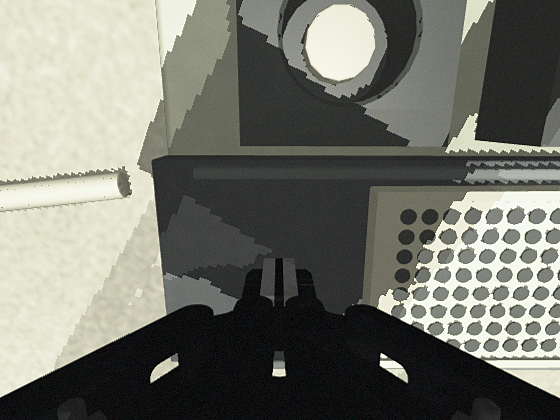

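View pics/s2.png

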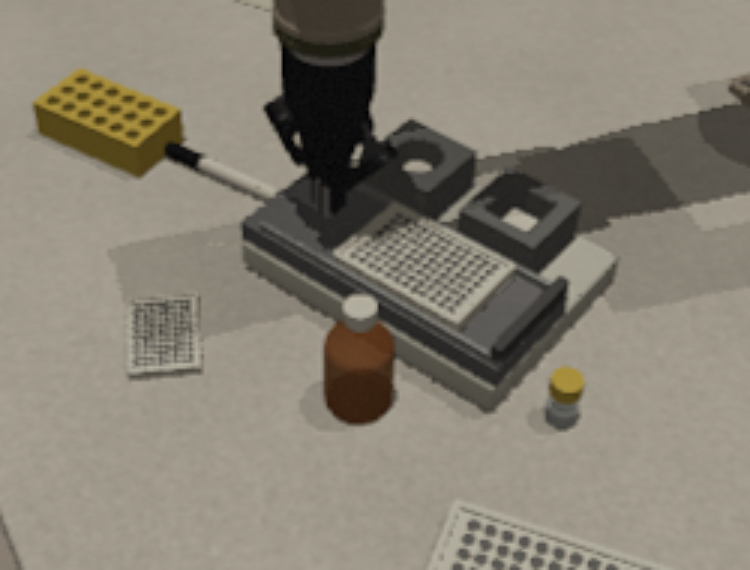

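>>> play_rows --moves '[[0.0, [0, 0.003, 0.002], 0], [0.0, [0, 0.005, 0], 0], [0.0, [0, 0.005, 0], 0], [0.0, [0, 0.005, 0], 0], [0.0, [0, 0.005, 0], 0], [0.0, [0, 0.005, 0], 0], [0.0, [0, 0.005, 0], 0], [0.0, [0, 0.005, 0], 0], [0.0, [0, 0.005, 0], 0], [0.0, [0, 0.004, 0], 0], [0.0, [0, 0.003, 0], 0], [0.0, [0, 0, 0], 0]]'

```text
time_s: 6.1
tcp_pos: [0.5895, -0.0222, 0.0593]
tcp_rot: [-0.0, -0.196, 0.981, 0.0]
force: [-0.2, -0.1, -0.1]
finger_gap: 0.002
```

```bash
python3 - <<'E'
from h import *
s=bot.sense();T=wT(s);print(s['time_s'],s['tcp_pos'],s['force']);save(viewer.snapshot('wrist'),'w3')
R=np.array([.5085,-.083]);U=np.array([[.9229,.385],[-.385,.9229]])
print(U@(s['tcp_pos'][:2]-R))
E
```

```text
6.1 [ 0.58947272 -0.02215531  0.05925239] [-0.16425397 -0.11659772 -0.1073281 ]
[0.09815493 0.02497906]
```

View pics/w3.png

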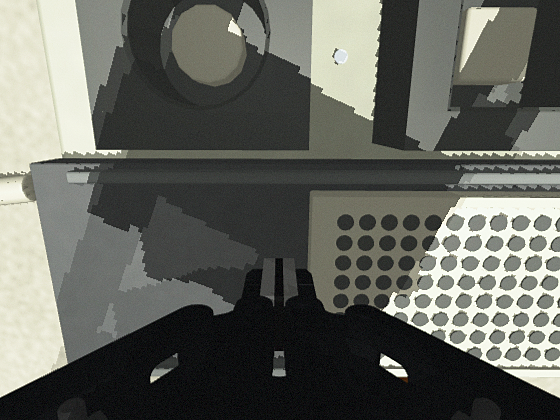

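>>> play_rows --moves '[[0.0, [0, 0.003, 0], 0], [0.0, [0, 0.003, 0], 0], [0.0, [0, 0.002, 0], 0], [0.0, [0, 0.002, 0], 0], [0.0, [0, 0.001, 0], 0], [0.0, [0, 0.001, 0], 0]]'

```text
time_s: 6.75
tcp_pos: [0.585, -0.0115, 0.0593]
tcp_rot: [0.0, -0.196, 0.981, -0.0]
force: [-0.4, -0.4, 0.2]
finger_gap: 0.001
```

>>> play_rows --moves '[[0.0, [0, 0.001, 0], 0], [0.0, [0, 0.001, 0], 0], [0.0, [0, 0, 0], 0]]'

```text
time_s: 7.05
tcp_pos: [0.5849, -0.0101, 0.0597]
tcp_rot: [0.001, -0.196, 0.981, -0.0]
force: [3.0, -3.6, 0.2]
finger_gap: 0.0
```

```bash
python3 - <<'E'
from h import *
s=bot.sense();T=wT(s);print(s['time_s'],s['tcp_pos'],s['force']);save(viewer.snapshot('wrist'),'w4');im=viewer.snapshot('scene')
cv2.imwrite('pics/s4.png',cv2.resize(im[130:320,150:400,::-1],None,fx=3,fy=3))
R=np.array([.5085,-.083]);U=np.array([[.9229,.385],[-.385,.9229]])
print(U@(s['tcp_pos'][:2]-R))
E
```

```text
7.05 [ 0.5848721  -0.01009308  0.05966414] [ 2.97817731 -3.57859119  0.19771082]
[0.09855297 0.03788254]
```

View pics/s4.png

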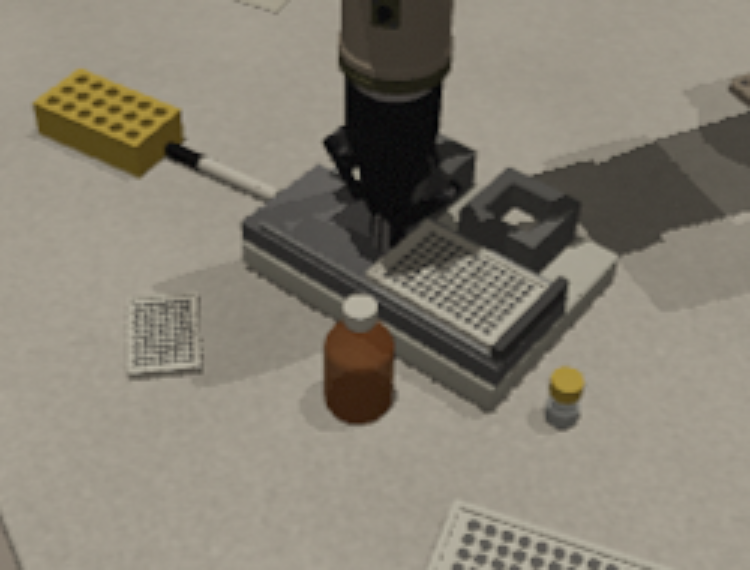

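View pics/w4.png

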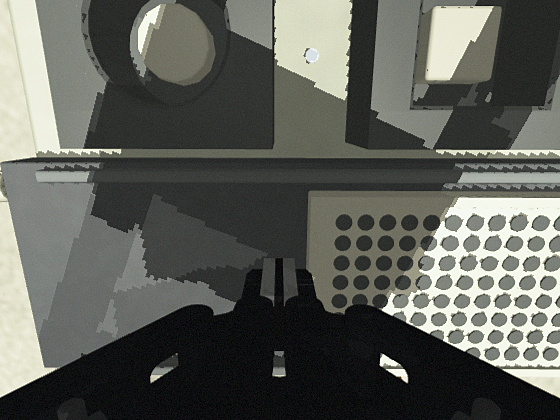

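Force is rising and the plate appears to meet the stop. I'll press 2 mm further to seat it.

>>> play_rows --moves '[[0.0, [0, 0.001, 0], 0], [0.0, [0, 0.001, 0], 0], [0.0, [0, 0, 0], 0], [0.0, [0, 0, 0], 0]]'

```text
time_s: 7.55
tcp_pos: [0.585, -0.0096, 0.0602]
tcp_rot: [0.001, -0.196, 0.981, -0.002]
force: [5.3, -10.7, -0.9]
finger_gap: 0.0
```

>>> play_rows --moves '[[0.0, [0, -0.01, 0], 0], [0.0, [0, -0.02, 0], 0], [0.0, [0, -0.01, 0], 0], [0.0, [0, 0, -0.04], 0], [0.0, [0, 0, -0.05], 0], [0.0, [0, 0, -0.05], 0], [0.0, [0, 0, -0.03], 0], [0.0, [0, 0, 0], 0], [0.0, [0, 0, 0], 0]]'

```text
time_s: 8.45
tcp_pos: [0.5994, -0.0454, 0.2299]
tcp_rot: [0.001, -0.196, 0.981, -0.0]
force: [-0.0, -0.1, -0.6]
finger_gap: -0.001
```

```bash
python3 - <<'E'
from h import *
s=bot.sense();T=wT(s);np.save('T5.npy',T);print(s['time_s'],s['tcp_pos'],s['force']);im=viewer.snapshot('wrist');save(im,'w5')
cv2.imwrite('pics/w5c.png',cv2.resize(im[:280,150:530,::-1],None,fx=2.1,fy=2.1,interpolation=cv2.INTER_CUBIC))
for t in ['round_rim','round_key']:
    print(t,[(np.round(b['centre']),round(b['confidence'],2)) for b in viewer.cut_out(t,'wrist')])
R=np.array([.5085,-.083]);U=np.array([[.9229,.385],[-.385,.9229]])
print(U@(s['tcp_pos'][:2]-R))
E
```

```text
8.45 [ 0.59941681 -0.0453848   0.22993422] [-0.02270484 -0.11645693 -0.59211951]
round_rim [(array([276.,  80.]), 0.73)]
round_key [(array([275.,  84.]), 0.68)]
[ 0.09838897 -0.0002879 ]
```

View pics/w5c.png

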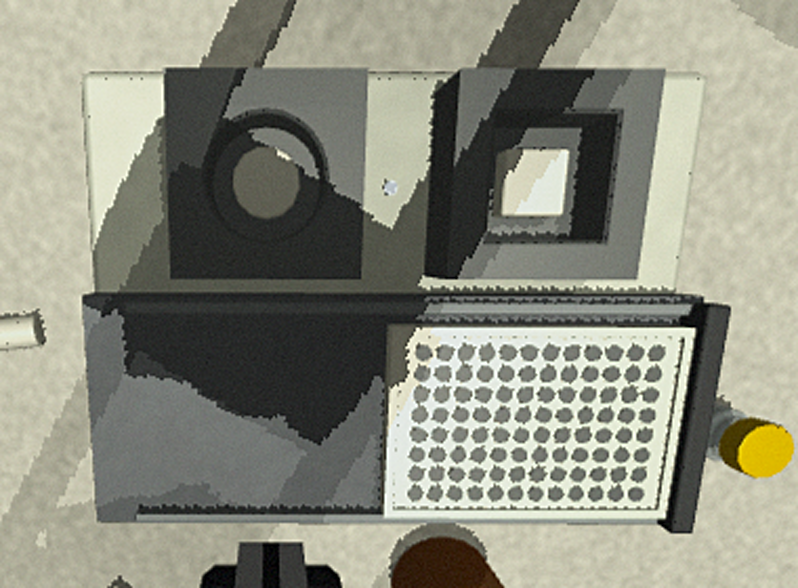

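Plate is seated against the stop bar, with no gap left at crop column ~695. Round rim is at about (276.5,82) in the wrist image.

```bash
python3 - <<'E'
from h import *
T=np.load('T5.npy');s=bot.sense();U=np.array([[.9229,.385],[-.385,.9229]])
for uv,z in(((276.5,82),.078),((276,80),.078),((266/2.1+150,182/2.1),.06),((275,84),.06)):
  w=watz(T,uv,z)[:2];print(w,U@(w-s['tcp_pos'][:2]))
R=Ro.from_quat(np.r_[s['tcp_rot'][1:],s['tcp_rot'][0]]).as_matrix();print(R[:,2])
E
```

```text
[ 0.50809506 -0.08359874] [-0.09768615 -0.00123818]
[ 0.50685482 -0.08454838] [-0.09919637 -0.00163711]
[ 0.50987534 -0.08281888] [-0.09574289 -0.00120386]
[ 0.50843857 -0.08496253] [-0.09789418 -0.00262908]
[-3.89178355e-03  7.27765592e-04 -9.99992162e-01]
```

>>> play_rows --moves '[[0.0, [0.03, -0.001, 0], 0], [0.0, [0.04, 0, 0], 0], [0.0, [0.027, 0, 0], 0], [0.0, [0, 0, 0.04], 0], [0.0, [0, 0, 0.05], 0], [0.0, [0, 0, 0.04], 0], [0.0, [0, 0, 0], 0], [0.0, [0, 0, 0], 0]]'

```text
time_s: 9.4
tcp_pos: [0.5085, -0.0827, 0.0984]
tcp_rot: [-0.002, -0.196, 0.981, 0.001]
force: [0.4, -0.2, 1.6]
finger_gap: 0.001
```

```bash
python3 - <<'E'
from h import *
s=bot.sense();print(s['time_s'],s['tcp_pos'],s['force'],s['tcp_rot']);im=viewer.snapshot('wrist');save(im,'w6');im=viewer.snapshot('scene')
U=np.array([[.9229,.385],[-.385,.9229]]);print(U@(np.array([.5082,-.0835])-s['tcp_pos'][:2]))
cv2.imwrite('pics/s6.png',cv2.resize(im[110:270,190:390,::-1],None,fx=3.7,fy=3.7,interpolation=cv2.INTER_CUBIC))
E
```

```text
9.4 [ 0.50851251 -0.08266999  0.09840926] [ 0.36518185 -0.23248709  1.6118223 ] [-1.67200147e-03 -1.96171552e-01  9.80567808e-01  8.36709839e-04]
[-0.00060797 -0.0006457 ]
```

View pics/w6.png

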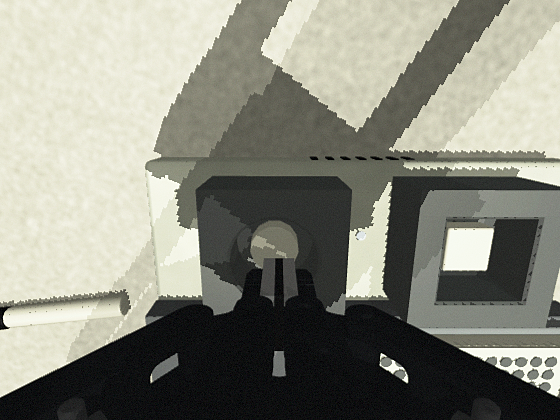

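View pics/s6.png

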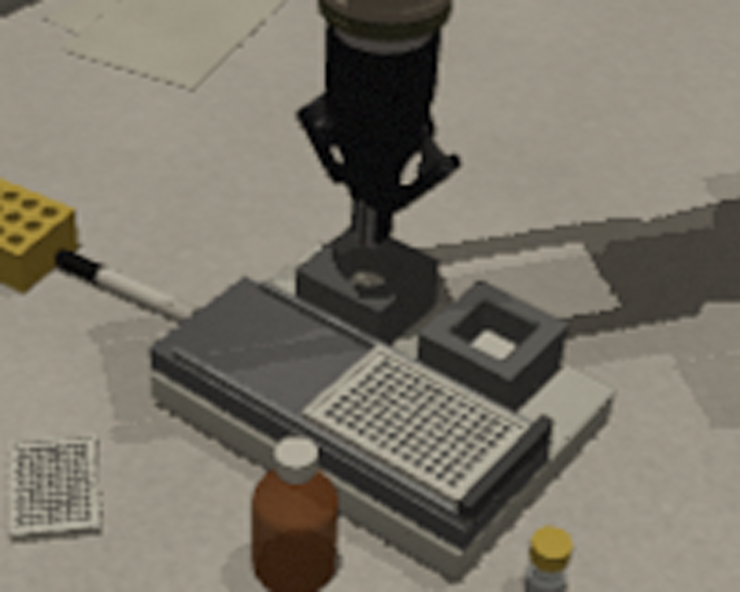

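>>> play_rows --moves '[[0.0, [0.0005, -0.001, 0.01], 0], [0.0, [0, 0, 0.01], 0], [0.0, [0, 0, 0.01], 0], [0.0, [0, 0, 0.003], 0], [0.0, [0, 0, 0], 0]]'

```text
time_s: 10.0
tcp_pos: [0.5089, -0.0839, 0.0652]
tcp_rot: [-0.001, -0.196, 0.981, 0.0]
force: [-1.0, -1.2, -0.7]
finger_gap: 0.002
```

>>> play_rows --moves '[[0.0, [0, 0, 0.003], 0], [0.0, [0, 0, 0.002], 0], [0.0, [0, 0, 0.001], 0], [0.0, [0, 0, 0], 0]]'

```text
time_s: 10.4
tcp_pos: [0.5096, -0.0841, 0.0603]
tcp_rot: [-0.0, -0.196, 0.981, 0.0]
force: [-0.3, -0.2, -0.1]
finger_gap: -0.006
```

>>> play_rows --moves '[[0.0, [0, 0, 0.002], 0], [0.0, [0, 0, 0.002], 0], [0.0, [0, 0, 0.001], 0], [0.0, [0, 0, 0], 0]]'

```text
time_s: 10.8
tcp_pos: [0.5099, -0.0842, 0.0555]
tcp_rot: [0.0, -0.196, 0.981, -0.0]
force: [-0.3, -0.2, 4.2]
finger_gap: -0.003
```

>>> play_rows --moves '[[0.0, [0, 0, 0.001], 0], [0.0, [0, 0, 0.001], 0], [0.0, [0, 0, 0.001], 0], [0.0, [0, 0, 0], 0]]'

```text
time_s: 11.2
tcp_pos: [0.51, -0.0842, 0.0539]
tcp_rot: [0.0, -0.196, 0.981, -0.0]
force: [-7.8, 2.5, 17.3]
finger_gap: -0.0
```

>>> play_rows --moves '[[0.0, [0, 0, 0], 0], [0.0, [0, 0, 0], 0], [0.0, [0, 0, 0], 0], [0.0, [0, 0, 0], 0], [0.0, [0, 0, 0], 0], [0.0, [0, 0, 0], 0], [0.0, [0, 0, 0], 0], [0.0, [0, 0, 0], 0], [0.0, [0, 0, 0], 0]]'

```text
time_s: 12.1
tcp_pos: [0.51, -0.0842, 0.0539]
tcp_rot: [0.0, -0.196, 0.981, -0.0]
force: [-7.7, 1.9, 18.9]
finger_gap: -0.001
```

>>> play_rows --moves '[[0.0, [0, 0, -0.004], 0], [0.0, [0, 0, -0.006], 0], [0.0, [0, 0, -0.015], 0], [0.0, [0, 0, -0.03], 0], [0.0, [0, 0, -0.04], 0], [0.0, [0, 0, -0.05], 0], [0.0, [0, 0, -0.03], 0], [0.0, [0, 0, 0], 0], [0.0, [0, 0, 0], 0]]'

```text
time_s: 13.0
tcp_pos: [0.5101, -0.0842, 0.2285]
tcp_rot: [0.001, -0.196, 0.981, -0.0]
force: [0.0, -0.1, -0.2]
finger_gap: -0.002
```

```bash
python3 - <<'E'
from h import *
s=bot.sense();print(s['time_s'],s['tcp_pos'],s['force']);im=viewer.snapshot('wrist');save(im,'w7');im=viewer.snapshot('scene')
cv2.imwrite('pics/s7.png',cv2.resize(im[150:310,150:360,::-1],None,fx=3.7,fy=3.7,interpolation=cv2.INTER_CUBIC))
E
```

```text
13.0 [ 0.51005817 -0.08423202  0.22854608] [ 0.03001179 -0.06391245 -0.17229933]
```

View pics/w7.png

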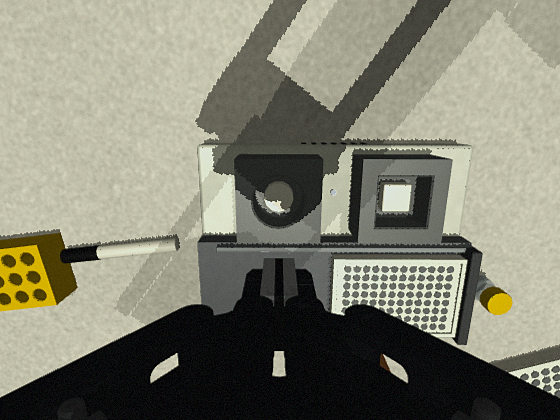

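View pics/s7.png

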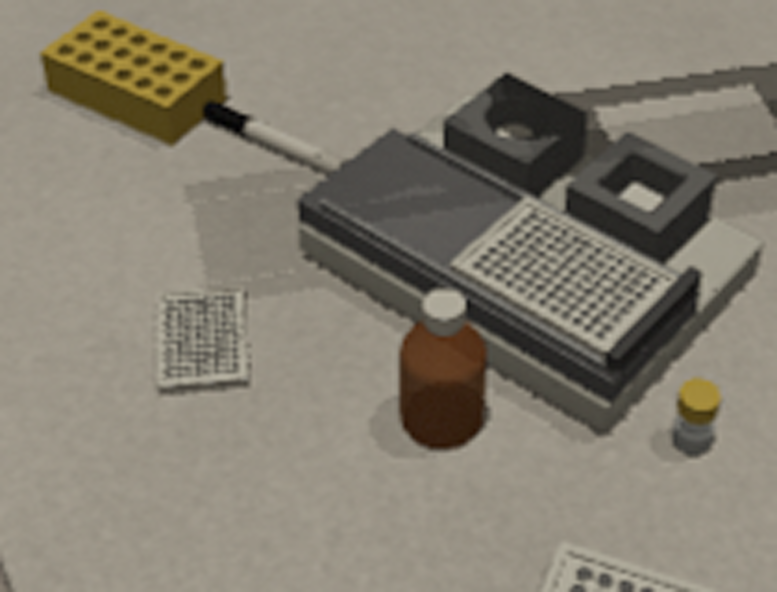

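The plate's edge (wrist column ~465) lies against the stop bar. The key cap shows in the well, the bystanders look undisturbed, and the arm is clear of everything.

```bash
python3 -c "
from h import *
print(ticket.finish_job())"
```

```text
the job is handed in; nothing more can be done
None
```

I slid the plate home with closed fingers, pressed the start key in the round well and let it come back up. I handed the job in at about 13 s of the 48 s allowed. `finish_job()` reports no verdict.

- **Plate:** I pushed it about 37 mm along the channel without lifting it. At the stop the force rose to about 12 N, and the last 2 mm of commanded push moved the fingers only about 0.5 mm. The last pictures show the plate square against the stop.
- **Start key:** I pressed it with the fingertip down to z = 53.9 mm; fully down is 54 mm. I held it there about 1 s at 17–19 N, then pulled straight up to z = 0.23 m. About 8 N of the force while pressing was sideways. It went away once I lifted off.
- **Key return:** I did not measure this separately. The cap simply looks normal in the well in the last pictures.
- **Everything else:** I never went into the square well. The bottle, vial, marker and rack look unmoved. At hand-in the arm was clear, with the force near zero.
- **Disagreement:** the scene and top cameras differed by about 5 mm in y, so I took the positions from the wrist camera, which agreed with the known sizes.

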